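# Show the phone's screen to the inspection camera

## Task

First tilt the inspection camera's head by its bar until the pointer stands on the one long mark of the scale disc, 20 degrees below level. Then take the whole phone, the tallest thing in the rack, out by its upper long edge and leave the two opened backs standing in the rack. Finish while holding the phone still in the air before the camera, touching nothing else: screen towards the lens and square to it, long edges level, its middle on the lens axis 150 mm in front of the lens; do not put it down or let go.

Things in the scene. Friction and masses are not known exactly. Their poses are not given: they have to be found in the camera images.
- cam_head (a joint): Tilt of the inspection camera's grey head about its level hinge, in rad: 0 looks level, positive looks down; the long mark is at +0.349 (20 degrees). The head starts 0.30 to 0.85 rad short of the mark (range -0.6 to 0.8) and stays where it is left: the hinge rubs with 0.25 N m, about 3.5 N at the tilt bar.
- cam_hinge (a point): Hinge centre of the inspection camera, 215 mm above the bench, in the middle of the yoke. Axes of the fixed stand: x level, from the front of the camera to its back (the lens looks to -x when level); y along the hinge, towards the scale disc and roughly towards the robot; z up.
- tilt_bar (a point): Middle of the tilt bar, a level steel bar 12 mm thick, 48 mm free between its two posts, along the hinge axis, 75 mm from the hinge and above the head (top of the head is 50 mm below the bar). Moved towards the front of the camera it turns the lens down. Axes turn with the head: -x is the way the lens looks, y along the bar.
- lens (a point): Centre of the front glass of the lens, 62 mm before the hinge; turns with the head, -x is the way the lens looks.
- focus (a point): The point on the lens axis 150 mm in front of the lens where the phone's middle belongs; it moves with the head. Its x axis points back at the lens, y is level along the hinge.
- phone_centre (a point): Middle of the whole phone: black slab 146 x 72 x 8 mm, 0.12 to 0.23 kg, on a long edge in any of the rack's three slots, with under 2 mm play each side. x along its length, y across its width (down as it stands: the top edge is 36 mm off towards -y), z out of the screen (4 mm off). In the rack the screen faces roughly to the robot's left, the camera's side.
- screen_front (a point): Point 60 mm out from the phone's middle, in front of the screen.
- phone: The whole phone; origin in the middle of its back face, 4 mm behind phone_centre, same axes.
- rack: Grey rack fixed to the bench, 120 x 165 x 8 mm base, origin under its centre, x along the slots, y across them, z up. Three slots along x at y = -50, 0 and +50 mm, each between two 4 mm walls 110 mm long, 11 mm apart, their tops 38 mm above the bench; slot floors 8 mm above the bench.
- back_large: Opened black phone back 124 x 60 x 8 mm, standing on a long edge in a slot, top 68 mm above the bench (the phone's is 80); origin in the middle of one face.
- back_small: Opened black phone back 112 x 54 x 8 mm, standing on a long edge in a slot, top 62 mm above the bench; origin in the middle of one face.
- cam_stand: The inspection camera with its stand, fixed to the bench: dark base 130 x 110 x 14 mm, origin under its centre and the hinge, axes as cam_hinge. White scale disc 100 mm across on the robot's side of the hinge, face 44 mm from the middle: short marks each 10 degrees, one long mark 20 degrees from straight up towards the front. The grey pointer turns with the head, pointing as the tilt bar stands.
Things that resemble listed ones, but are neither listed nor needed, are in the scene too. Leave any green look-alike of the phone alone.

How it is judged:
On the way, in this order (a step that is already met when the one before it is completed fails the run):
1. the camera head is set at the long mark, 20 degrees down (within 5), and let go (value of joint cam_head between 0.262 and 0.436 rad and contact force between each of the arm, the fingers and cam_stand below 0.1 N), for 0.2 s.
2. the phone is lifted clear of the rack (height (world z) of phone_centre above 0.1 m and contact force between the fingers and phone above 0.5 N), for 0.1 s.
At the end, for the whole second after the job is handed in: The head stands 20 degrees down (within 5); the fingers hold the phone still in the air, touching neither camera nor rack, its middle within 25 mm of the point 150 mm before the lens, screen towards the lens and square to it within 10 degrees, long edges level along the hinge axis within 10 degrees (value of joint cam_head between 0.262 and 0.436 rad and distance between phone_centre and focus below 0.025 m and angle between the z axis of phone_centre and the x axis of focus, either way round below 0.175 rad and angle between the x axis of phone_centre and the y axis of focus, either way round below 0.175 rad and distance between screen_front and lens below 0.135 m and contact force between the fingers and phone above 0.5 N and contact force between phone and cam_stand below 0.1 N and contact force between phone and rack below 0.1 N and height (world z) of phone_centre above 0.09 m and linear speed of phone below 0.03 m/s); the arm keeps its last pose, push and grip.
It fails at once if an opened back is knocked or taken from its slot (distance of any of back_large, back_small from where it was at the start of the episode above 0.03 m).
It fails at once if the phone strikes the camera (contact force between phone and cam_stand above 3 N).
It also fails if it takes over 58 s, if anything falls off the work surface, if the arm or the gripper's body presses on something with over 40 N, if the wrist force passes 120 N, or if a joint passes its speed limit or range.

## Robot

A 7-joint arm with a two-finger parallel gripper is mounted at the origin on a cart in front of the work surface, level with it; the furniture and walls round the work are solid. World frame = base frame: x ahead of the robot, y to its left, z up, the work surface at z = 0. Lengths are in m, angles in rad, forces in N, time in s.
With the tool pointing down it reaches from about 0.425 to 0.95 m from the base axis. Payload 4.7 kg.
Tool frame: the origin (TCP) lies at the very end of the fingers, on their centre line; the grasp point (between the pads) lies 19 mm behind it; z points along the fingers, y is the line along which they close (so a half turn about z gives the same grasp; the last joint's range is limited). The gripper opens to 87 mm and grips with 3 to 60 N. Pads are 19 mm wide; open, the fingers measure 117 mm over their backs; the gripper's body (75 mm by 190 mm) begins 51 mm behind the grasp point.
Start: joints at [1.079, 0.469, -0.049, 1.532, 0.024, 1.141, -0.082], TCP at [0.301, -0.604, 0.223] pointing down, gripper open.
Joint ranges: [-2.59, 2.59], [-0.33, 1.99], [-1.39, 1.29], [0.1, 2.45], [-1.04, 4.18], [0.21, 1.99], [-2.66, 2.66]. Speed limits (rad/s): [2.57, 2.57, 3.14, 3.14, 3.14, 3.14, 3.14].

## Interface

Orientations are given as [roll, pitch, yaw] about the fixed x, y, z axes, in that order (R = Rz(yaw) Ry(pitch) Rx(roll)).
In Python, from plant import bot gives the robot as it stands.
- The arm moves only by the shell command python3 -m creep 'ROWS' [FORCE]. ROWS is JSON, a list of rows, each an object of numbers: "jaw": the finger opening in cm, from 0 to 8.7; "x", "y", "z": the shift along the tool's x, y, z in cm; "rx", "ry", "rz": the turn, a rotation vector about the tool's x, y, z in rad. In form: [{"jaw": .., "x": .., "y": .., "z": .., "rx": .., "ry": .., "rz": ..}, ...]. A call has 1 to 20 rows; each row is the pose to reach, as a shift and turn from the pose commanded when the call began, along the tool's axes at that moment; what a row does not reach only later rows make up. A row lasts 1/12 s, in which the tool goes at most 41.7 mm and 7.16 degrees, less where a joint would pass 70% of its speed; a pose out of reach is approached as far as the arm can. A call with a gripper value outside its range is refused whole. The fingers move at their own pace and stop on an object; FORCE is the grip in N (left out, the last holds). Time passes only in rows, so rows that repeat a pose let the fingers close. It gives the time, the measured TCP pose, the force, the opening and the grip force at its end, in the units of the state.
- bot.state(): the state, without advancing time (a new reading comes with each control period).
- bot.snapshot(name): name is "scene" or "side" or "wrist"; returns a dict with "frame" (384x512x3 uint8, blue, green, red), "camera_matrix" (3x3 intrinsics, pixels), "camera_from_world" (4x4, takes a point from world to camera coordinates); the wrist camera has in their place "hand_eye" (4x4, takes a point from camera to tool coordinates, whose origin is the TCP and whose axes are the flange's). Camera axes: x right, y down, z forward; pixel columns grow to the right and rows downward; lengths in m; the calibration is good to about 2 mm. A picture is of the moment at which its call begins: read the wrist's pose just before it. There is no depth.
- bot.finish_job(): hands the job in; it is judged then, once.
Trained networks look in the newest picture that a camera, given by its name, has taken for a name from the list of things; names that differ only in an ending like _2 or _b are one class to them, and where a whole thing is asked for, a point or a joint stands for the part that bears it (a point fixed in the world has none). Each returns a list of dicts, best first, with "conf" (0 to 1); they miss things now and then, are a little off and sometimes report something else, mostly with a low value. They report only what shows in the picture. A call takes as long as a camera call. They do not tell look-alikes from the thing itself.
- bot.find_in(name, camera): "location" ([x, y, z] in m, in world coordinates, good to about 4 mm: the middle of the surface that is visible of it).
- bot.cut_out(name, camera): "mask" (384x512 bool, what is visible of it).
- bot.spot_point(name, camera): "location" ([x, y, z] in m, in world coordinates, good to about 4 mm: a listed point, or the origin of a listed thing).
The state is a dict: "clock": time; "joints": joint angles; "joint_vel": joint speeds; "joint_efforts": joint torques, N m; "position": TCP position; "eef_rot": TCP orientation; "contact_force": force on the tool from outside, world axes, zero at the start; "wrist_torque": the same for the moment, N m; "gripper_width": opening from 0.0 (shut) to 1.0 (fully open); "finger_force": force on a finger pad.
Only numpy, scipy, OpenCV 4.12 (cv2) and the standard library are available. Lean on these libraries where they do the work, as an engineer would, in place of code of your own. Each camera call takes 0.05 s, during which the arm holds its last target. There are 200 camera calls.

## Working session

There is one attempt and no reset: what is moved stays moved. The work goes in short steps, Python scripts to look and compute and a shell command to move; the robot and the scene stay as the last step left them, time stands still between calls to the robot, and variables do not carry over. Pictures are saved under pics/ and viewed, at most 10 in all, crops included, and the job is handed in when it is done.

```bash
ls; mkdir -p pics
cat > h.py <<'E'
import numpy as np, cv2
from plant import bot
from scipy.spatial.transform import Rotation as R
np.set_printoptions(precision=4,suppress=True)
def tool():
    s=bot.state(); T=np.eye(4); T[:3,:3]=R.from_euler('xyz',s['eef_rot']).as_matrix(); T[:3,3]=s['position']; return T
def rel(p,Rm=None):
    "shift (cm) and rotvec in tool axes from present pose to world p, Rm"
    T=tool(); d=T[:3,:3].T@(np.array(p)-T[:3,3])*100
    r=R.from_matrix(T[:3,:3].T@Rm).as_rotvec() if Rm is not None else None
    return d,r
E
python3 - <<'E'
from h import *
for c in("scene","side","wrist"):
    s=bot.snapshot(c); cv2.imwrite(f"pics/{c}0.png",s["frame"])
    if c!="wrist":
        M=np.linalg.inv(s["camera_from_world"]);print(c,M[:3,3],M[:3,2])
    for n in("phone_centre","screen_front","rack","back_large","back_small","cam_hinge","tilt_bar","lens","cam_stand","focus"):
        print(c,n,[(np.round(d["location"],3),round(d["conf"],2)) for d in bot.spot_point(n,c)[:4]])
a,b=[cv2.imread(f"pics/{c}0.png") for c in("scene","side")]
cv2.imwrite("pics/ab0.png",cv2.resize(np.hstack([a,b]),(800,300)))
print(bot.state()); print(bot.snapshot("wrist")["hand_eye"])
E
```

```text
pics
scene [-0.376   0.5014  1.1221] [ 0.6493 -0.3505 -0.6749]
scene phone_centre [(array([ 0.504, -0.3  ,  0.034]), 0.57), (array([ 0.462, -0.045,  0.045]), 0.52)]
scene screen_front [(array([ 0.438, -0.094,  0.036]), 0.59)]
scene rack [(array([ 0.449, -0.088, -0.002]), 0.86)]
scene back_large [(array([ 0.439, -0.144,  0.038]), 0.61)]
scene back_small [(array([ 0.436, -0.088,  0.034]), 0.55), (array([ 0.439, -0.144,  0.037]), 0.4), (array([0.536, 0.354, 0.001]), 0.33)]
scene cam_hinge [(array([0.543, 0.356, 0.218]), 0.85)]
scene tilt_bar [(array([0.535, 0.383, 0.284]), 0.71)]
scene lens []
scene cam_stand [(array([ 0.537,  0.353, -0.   ]), 0.76)]
scene focus []
side [ 0.5004 -0.8179  0.72  ] [-0.0017  0.8413 -0.5405]
side phone_centre [(array([ 0.501, -0.299,  0.036]), 0.95), (array([ 0.465, -0.035,  0.042]), 0.9)]
side screen_front [(array([ 0.435, -0.143,  0.036]), 0.45), (array([ 0.464, -0.041,  0.039]), 0.3)]
side rack [(array([ 0.452, -0.093,  0.002]), 0.83)]
side back_large [(array([ 0.434, -0.141,  0.034]), 0.82), (array([ 0.462, -0.044,  0.041]), 0.7)]
side back_small [(arra
[... 506 characters left out ...]

wrist focus []
{'clock': 1.65, 'joints': array([ 1.0791,  0.4686, -0.0486,  1.5325,  0.0241,  1.141 , -0.0823]), 'joint_vel': array([-0.0007,  0.0002,  0.0006,  0.0009,  0.0004,  0.0008, -0.0001]), 'joint_efforts': array([  0.    , -50.7831,  -0.0808, -23.6449,  -0.0613,   0.0312,
         0.    ]), 'position': array([ 0.3014, -0.604 ,  0.2225]), 'eef_rot': array([-3.1416, -0.0001,  0.4628]), 'contact_force': array([-0.023 ,  0.1023, -0.2887]), 'wrist_torque': array([-0.0097,  0.0107,  0.0085]), 'finger_force': 0.0, 'gripper_width': 0.9965437143887766}
[[-0.0006 -0.9609 -0.2768  0.0762]
 [ 1.     -0.0007  0.0003  0.0007]
 [-0.0005 -0.2768  0.9609 -0.162 ]
 [ 0.      0.      0.      1.    ]]
```

View pics/ab0.png

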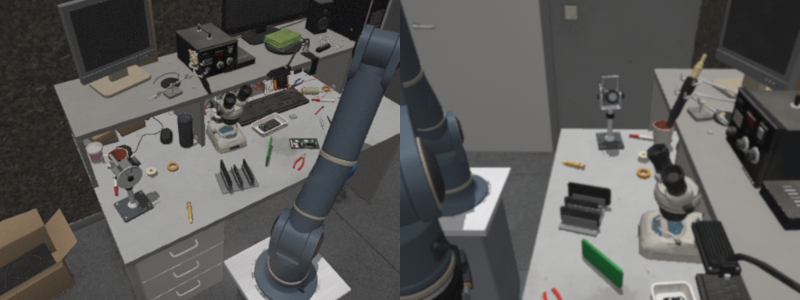

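Run:
```python
from h import *
# crops from scene/side already taken
a,b=[cv2.imread(f"pics/{c}0.png") for c in("scene","side")]
for c in("scene","side"):
    s=bot.snapshot(c);K=s["camera_matrix"];W=s["camera_from_world"]
    for n,p in(("bar",[.535,.38,.287]),("hinge",[.537,.356,.215]),("rack",[.45,-.09,.0]),("phone",[.463,-.04,.044]),("green?",[.502,-.3,.035])):
        q=K@(W@np.r_[p,1])[:3];print(c,n,q[:2]/q[2])
```

```text
scene bar [145.6533 204.3552]
scene hinge [158.4599 218.8651]
scene rack [302.1751 231.056 ]
scene phone [288.0725 225.2621]
scene green? [343.5675 193.8109]
side bar [269.4976  98.2405]
side hinge [269.8061 122.9344]
side rack [237.0811 274.0255]
side phone [242.7129 247.4279]
side green? [257.591  336.4639]
```

The scene view shows the rack at ~(302,231) in full pixels with three black slabs, the inspection camera at (158,215), and a green look-alike at (343,194). Candidates for the phone are the slab nearest the camera (scene 288,225), the two lower slabs beside it, and the green one, which is out. The slab nearest the camera is the tallest and I'll check it close up.

Run:
```python
from h import *
print(rel([.50,-.09,.36],R.from_euler('xyz',[np.pi,0,0]).as_matrix()))
```

```text
(array([ 40.7174, -37.1265, -13.7442]), array([ 0.0001, -0.0001,  0.4628]))
```

```bash
python3 -m creep '[{"z":-13.7},{"x":40.7,"y":-37.1,"z":-13.7,"rz":0.46},{"x":40.7,"y":-37.1,"z":-13.7,"rz":0.46},{"x":40.7,"y":-37.1,"z":-13.7,"rz":0.46},{"x":40.7,"y":-37.1,"z":-13.7,"rz":0.46},{"x":40.7,"y":-37.1,"z":-13.7,"rz":0.46},{"x":40.7,"y":-37.1,"z":-13.7,"rz":0.46},{"x":40.7,"y":-37.1,"z":-13.7,"rz":0.46},{"x":40.7,"y":-37.1,"z":-13.7,"rz":0.46},{"x":40.7,"y":-37.1,"z":-13.7,"rz":0.46},{"x":40.7,"y":-37.1,"z":-13.7,"rz":0.46},{"x":40.7,"y":-37.1,"z":-13.7,"rz":0.46},{"x":40.7,"y":-37.1,"z":-13.7,"rz":0.46},{"x":40.7,"y":-37.1,"z":-13.7,"rz":0.46},{"x":40.7,"y":-37.1,"z":-13.7,"rz":0.46},{"x":40.7,"y":-37.1,"z":-13.7,"rz":0.46},{"x":40.7,"y":-37.1,"z":-13.7,"rz":0.46},{"x":40.7,"y":-37.1,"z":-13.7,"rz":0.46},{"x":40.7,"y":-37.1,"z":-13.7,"rz":0.46}]'
cat >> h.py <<'E'
def wsnap(name):
    T=tool(); s=bot.snapshot("wrist"); cv2.imwrite(f"pics/{name}.png",s["frame"])
    Wc=T@s["hand_eye"]; np.savez(f"{name}.npz",K=s["camera_matrix"],Wc=Wc); return s["camera_matrix"],Wc
def pts(names,c="wrist"):
    for n in names: print(c,n,[(np.round(d["location"],3),round(d["conf"],2)) for d in bot.spot_point(n,c)[:3]])
E
python3 - <<'E'
from h import *
print(bot.state()['clock'],tool())
wsnap("w1"); pts(("phone_centre","screen_front","rack","back_large","back_small"))
for n in("phone","back_large","back_small"):
  for d in bot.cut_out(n,"wrist"):
    m=d["mask"].astype(np.uint8); print(n,d["conf"],cv2.minAreaRect(cv2.findNonZero(m)))
E
```

```text
1.8 [[ 0.8948  0.4464  0.0001  0.3014]
 [ 0.4464 -0.8948 -0.0001 -0.604 ]
 [ 0.      0.0001 -1.      0.2226]
 [ 0.      0.      0.      1.    ]]
wrist phone_centre []
wrist screen_front []
wrist rack []
wrist back_large []
wrist back_small []$[0]: bad value
```

View pics/w1.png

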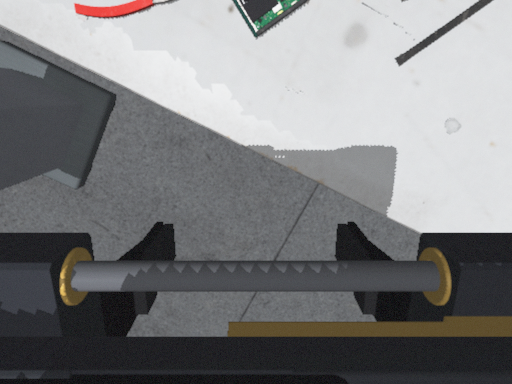

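The call was refused because every key is needed. This wrist view still shows only the start area, with the fingers at rows 230-320.

```bash
python3 -m creep '[{"jaw":8.7,"x":0,"y":0,"z":-4,"rx":0,"ry":0,"rz":0},{"jaw":8.7,"x":37,"y":-39,"z":-13.7,"rx":0,"ry":0,"rz":0.46},{"jaw":8.7,"x":37,"y":-39,"z":-13.7,"rx":0,"ry":0,"rz":0.46},{"jaw":8.7,"x":37,"y":-39,"z":-13.7,"rx":0,"ry":0,"rz":0.46},{"jaw":8.7,"x":37,"y":-39,"z":-13.7,"rx":0,"ry":0,"rz":0.46},{"jaw":8.7,"x":37,"y":-39,"z":-13.7,"rx":0,"ry":0,"rz":0.46},{"jaw":8.7,"x":37,"y":-39,"z":-13.7,"rx":0,"ry":0,"rz":0.46},{"jaw":8.7,"x":37,"y":-39,"z":-13.7,"rx":0,"ry":0,"rz":0.46},{"jaw":8.7,"x":37,"y":-39,"z":-13.7,"rx":0,"ry":0,"rz":0.46},{"jaw":8.7,"x":37,"y":-39,"z":-13.7,"rx":0,"ry":0,"rz":0.46},{"jaw":8.7,"x":37,"y":-39,"z":-13.7,"rx":0,"ry":0,"rz":0.46},{"jaw":8.7,"x":37,"y":-39,"z":-13.7,"rx":0,"ry":0,"rz":0.46},{"jaw":8.7,"x":37,"y":-39,"z":-13.7,"rx":0,"ry":0,"rz":0.46},{"jaw":8.7,"x":37,"y":-39,"z":-13.7,"rx":0,"ry":0,"rz":0.46},{"jaw":8.7,"x":37,"y":-39,"z":-13.7,"rx":0,"ry":0,"rz":0.46},{"jaw":8.7,"x":37,"y":-39,"z":-13.7,"rx":0,"ry":0,"rz":0.46},{"jaw":8.7,"x":37,"y":-39,"z":-13.7,"rx":0,"ry":0,"rz":0.46},{"jaw":8.7,"x":37,"y":-39,"z":-13.7,"rx":0,"ry":0,"rz":0.46}]'
python3 - <<'E'
from h import *
print(bot.state()['clock'],tool())
wsnap("w2"); pts(("phone_centre","screen_front","rack","back_large","back_small"))
for n in("phone","back_large","back_small"):
  for d in bot.cut_out(n,"wrist"):
    m=d["mask"].astype(np.uint8); print(n,d["conf"],cv2.minAreaRect(cv2.findNonZero(m)))
E
```

```text
clock: 3.75
position: [0.4577, -0.0917, 0.3592]
eef_rot: [3.141, 0.001, -0.0]
contact_force: [1.2, 0.6, 0.4]
gripper_width: 0.999
finger_force: 0.0
3.75 [[ 1.     -0.0003 -0.0009  0.4577]
 [-0.0003 -1.     -0.0006 -0.0917]
 [-0.0009  0.0006 -1.      0.3592]
 [ 0.      0.      0.      1.    ]]
wrist phone_centre [(array([ 0.46 , -0.042,  0.046]), 0.91), (array([ 0.501, -0.304,  0.035]), 0.78)]
wrist screen_front []
wrist rack [(array([ 0.45 , -0.088, -0.002]), 0.94)]
wrist back_large [(array([ 0.437, -0.142,  0.036]), 0.87)]
wrist back_small []
phone 0.92 ((402.6710510253906, 113.13578796386719), (20.970386505126953, 117.49162292480469), 47.91083526611328)
phone 0.85 ((219.90721130371094, 145.58938598632812), (8.552468299865723, 102.057861328125), 12.380758285522461)
back_large 0.95 ((286.661376953125, 160.54345703125), (11.66166877746582, 87.01685333251953), 15.068489074707031)
back_small 0.57 ((252.43206787109375, 159.6002960205078), (6.749101161956787, 77.12761688232422), 13.069318771362305)
```

View pics/w2.png

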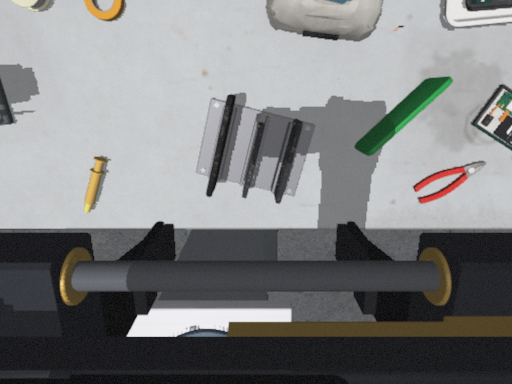

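The wrist view shows the rack at (255,148). The left slab (220,145) is the longest and tallest and is the whole phone; the two shorter backs are at (254,158) and (287,160). The green fake lies outside at (403,113). Next I look at the camera from above.

```bash
python3 -m creep '[{"jaw":8.7,"x":2,"y":-4,"z":-4,"rx":0,"ry":0,"rz":0},{"jaw":8.7,"x":3,"y":-42,"z":-6,"rx":0,"ry":0,"rz":0},{"jaw":8.7,"x":3,"y":-42,"z":-6,"rx":0,"ry":0,"rz":0},{"jaw":8.7,"x":3,"y":-42,"z":-6,"rx":0,"ry":0,"rz":0},{"jaw":8.7,"x":3,"y":-42,"z":-6,"rx":0,"ry":0,"rz":0},{"jaw":8.7,"x":3,"y":-42,"z":-6,"rx":0,"ry":0,"rz":0},{"jaw":8.7,"x":3,"y":-42,"z":-6,"rx":0,"ry":0,"rz":0},{"jaw":8.7,"x":3,"y":-42,"z":-6,"rx":0,"ry":0,"rz":0},{"jaw":8.7,"x":3,"y":-42,"z":-6,"rx":0,"ry":0,"rz":0},{"jaw":8.7,"x":3,"y":-42,"z":-6,"rx":0,"ry":0,"rz":0},{"jaw":8.7,"x":3,"y":-42,"z":-6,"rx":0,"ry":0,"rz":0},{"jaw":8.7,"x":3,"y":-42,"z":-6,"rx":0,"ry":0,"rz":0},{"jaw":8.7,"x":3,"y":-42,"z":-6,"rx":0,"ry":0,"rz":0},{"jaw":8.7,"x":3,"y":-42,"z":-6,"rx":0,"ry":0,"rz":0}]'
python3 - <<'E'
from h import *
wsnap("w3"); pts(("cam_hinge","tilt_bar","lens","cam_stand","focus"))
for d in bot.cut_out("tilt_bar","wrist")[:1]:
    m=d["mask"].astype(np.uint8); print(d["conf"],cv2.minAreaRect(cv2.findNonZero(m)))
print(bot.state()['clock'])
E
```

```text
clock: 5.37
position: [0.4876, 0.3291, 0.4192]
eef_rot: [3.14, 0.0, 0.001]
contact_force: [1.1, -0.7, -0.1]
gripper_width: 0.998
finger_force: 0.0
wrist cam_hinge [(array([0.534, 0.35 , 0.217]), 0.7)]
wrist tilt_bar [(array([0.533, 0.385, 0.29 ]), 0.61)]
wrist lens [(array([0.541, 0.296, 0.24 ]), 0.65)]
wrist cam_stand []
wrist focus [(array([ 0.461, -0.044,  0.048]), 0.36)]
0.58 ((234.10113525390625, 109.23387145996094), (88.51973724365234, 108.87525177001953), 69.62356567382812)
5.7167
```

View pics/w3.png

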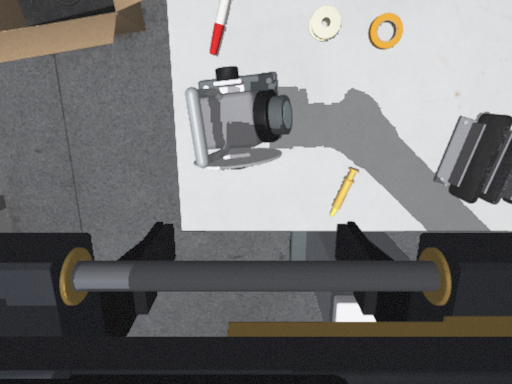

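The picture shows the tilt bar as the light rod from (193,92) to (203,163) and the lens at (285,115). The scale disc is edge-on at (238,160).

```bash
cat >> h.py <<'E'
def ray(f,uv,z):
    d=np.load(f+".npz"); K,W=d["K"],d["Wc"]; r=W[:3,:3]@np.linalg.inv(K)@np.r_[uv,1]; o=W[:3,3]; return o+r*(z-o[2])/r[2]
def proj(f,P):
    d=np.load(f+".npz"); q=(d["K"]@(np.linalg.inv(d["Wc"])[:3]@np.c_[P,np.ones(len(P))].T)).T; return q[:,:2]/q[:,2:]
E
python3 - <<'E'
from h import *
a,b=ray("w3",(193,94),.287),ray("w3",(203,162),.287); print(a,b,(a+b)/2,np.linalg.norm(a-b),np.arctan2(*(b-a)[1::-1])); 
# disc line
a,b=ray("w3",(196,161),.24),ray("w3",(282,156),.24);print(a,b)
# phone edges from w2: fit box to dark pixels round the phone
im=cv2.imread("pics/w2.png"); g=im.max(2)
import scipy.optimize as so
roi=np.zeros(g.shape,np.uint8); cv2.fillPoly(roi,[np.int32([[200,205],[225,85],[245,85],[228,205]])],1)
m=((g<50)&(roi>0)).astype(np.uint8); print(m.sum(),cv2.minAreaRect(cv2.findNonZero(m)))
def box(x,y,yaw):
    c,s=np.cos(yaw),np.sin(yaw);return np.array([[x+c*u-s*v,y+s*u+c*v,z] for u in(-.073,.073) for v in(-.004,.004) for z in(.04,.08)])
def cost(p):
    h=cv2.convexHull(proj("w2",box(*p)).astype(np.float32)); k=np.zeros_like(m); cv2.fillConvexPoly(k,np.int32(np.round(h*16)),1,shift=4); return -(k&m).sum()/(k|m).sum()
r=so.minimize(cost,[.46,-.042,-.21],method="Nelder-Mead",options=dict(initial_simplex=[[.46,-.042,-.21],[.468,-.042,-.21],[.46,-.036,-.21],[.46,-.042,-.12]]));print(r.x,r.fun)
E
```

```text
[0.5639 0.3819 0.287 ] [0.5042 0.3759 0.287 ] [0.5341 0.3789 0.287 ] 0.059979170485891554 -3.040421523071394
[0.4957 0.3907 0.24  ] [0.5011 0.2999 0.24  ]
566 ((220.6435089111328, 145.139892578125), (7.435037612915039, 102.81594848632812), 12.26477336883545)
[ 0.4547 -0.022  -0.18  ] 0.0<stdin>:13: RuntimeWarning: overflow encountered in scalar negative
```

```bash
python3 -m creep '[{"jaw":5,"x":3,"y":-3,"z":0,"rx":0,"ry":0,"rz":-0.09},{"jaw":5,"x":4.6,"y":-5.1,"z":0,"rx":0,"ry":0,"rz":-0.09},{"jaw":5,"x":4.6,"y":-5.1,"z":3,"rx":0,"ry":0,"rz":-0.09},{"jaw":5,"x":4.6,"y":-5.1,"z":6,"rx":0,"ry":0,"rz":-0.09},{"jaw":5,"x":4.6,"y":-5.1,"z":7,"rx":0,"ry":0,"rz":-0.09},{"jaw":5,"x":4.6,"y":-5.1,"z":7,"rx":0,"ry":0,"rz":-0.09}]'
python3 - <<'E'
from h import *
im=cv2.imread("pics/w2.png"); g=im.max(2)
import scipy.optimize as so
roi=np.zeros(g.shape,np.uint8); cv2.fillPoly(roi,[np.int32([[200,205],[225,85],[245,85],[228,205]])],1)
m=((g<50)&(roi>0))
def box(x,y,yaw):
    c,s=np.cos(yaw),np.sin(yaw);return np.array([[x+c*u-s*v,y+s*u+c*v,z] for u in(-.073,.073) for v in(-.004,.004) for z in(.04,.08)])
def cost(p):
    h=cv2.convexHull(proj("w2",box(*p)).astype(np.float32)); k=np.zeros(g.shape,np.uint8); cv2.fillConvexPoly(k,np.int32(np.round(h*16)),1,shift=4); k=k>0; return -float((k&m).sum())/float((k|m).sum())
r=so.minimize(cost,[.46,-.042,-.21],method="Nelder-Mead",options=dict(initial_simplex=[[.46,-.042,-.21],[.468,-.042,-.21],[.46,-.036,-.21],[.46,-.042,-.12]]));print(r.x,r.fun)
wsnap("w4"); pts(("tilt_bar","cam_hinge","lens")); f=cv2.imread("pics/w4.png"); bot.snapshot("side"); bot.snapshot("scene"); pts(("cam_hinge","tilt_bar","lens"),"side"); pts(("cam_hinge","tilt_bar"),"scene")
E
```

```text
clock: 6.22
position: [0.5325, 0.3797, 0.3463]
eef_rot: [3.138, 0.005, 0.092]
contact_force: [-0.0, 0.6, 0.1]
gripper_width: 0.638
finger_force: 0.0
[ 0.4637 -0.0439 -0.2541] -0.6309921962095875
wrist tilt_bar [(array([0.535, 0.383, 0.287]), 0.8)]
wrist cam_hinge [(array([0.536, 0.35 , 0.212]), 0.64)]
wrist lens [(array([0.541, 0.298, 0.239]), 0.9)]
side cam_hinge [(array([0.534, 0.355, 0.211]), 0.66)]
side tilt_bar [(array([0.536, 0.381, 0.285]), 0.93)]
side lens [(array([0.54 , 0.294, 0.238]), 0.82), (array([ 0.539,  0.353, -0.003]), 0.2)]
scene cam_hinge [(array([0.544, 0.354, 0.216]), 0.77)]
scene tilt_bar [(array([0.534, 0.382, 0.284]), 0.59)]
```

View pics/w4.png

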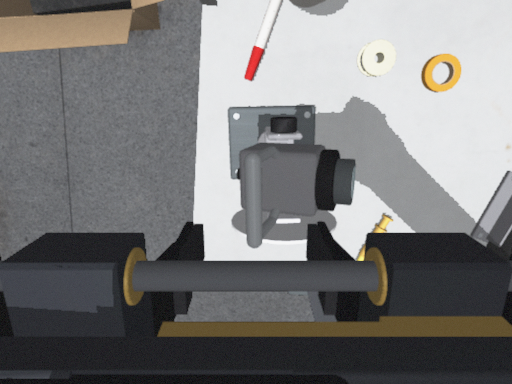

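The wrist view shows the bar at (253,200), vertical in the picture and centred between the fingers, so the 0.09 yaw is right. I'll descend, close loosely around the bar and push it forward.

```bash
python3 -m creep '[{"jaw":5,"x":0,"y":0,"z":3,"rx":0,"ry":0,"rz":0},{"jaw":5,"x":0,"y":0,"z":6,"rx":0,"ry":0,"rz":0},{"jaw":5,"x":0,"y":0,"z":7.8,"rx":0,"ry":0,"rz":0},{"jaw":1.6,"x":0,"y":0,"z":7.8,"rx":0,"ry":0,"rz":0},{"jaw":1.6,"x":0,"y":0,"z":7.8,"rx":0,"ry":0,"rz":0},{"jaw":1.6,"x":0,"y":0,"z":7.8,"rx":0,"ry":0,"rz":0},{"jaw":1.6,"x":0,"y":0,"z":7.8,"rx":0,"ry":0,"rz":0},{"jaw":1.6,"x":0,"y":0,"z":7.8,"rx":0,"ry":0,"rz":0},{"jaw":1.6,"x":0,"y":0,"z":7.8,"rx":0,"ry":0,"rz":0},{"jaw":1.6,"x":0,"y":0,"z":7.8,"rx":0,"ry":0,"rz":0}]' 5
```

```text
clock: 7.6
position: [0.5332, 0.3816, 0.2724]
eef_rot: [-3.141, -0.001, 0.093]
contact_force: [0.1, -0.3, 0.5]
gripper_width: 0.207
finger_force: 0.0
```

```bash
python3 -m creep '[{"jaw":1.6,"x":0,"y":1,"z":0,"rx":0,"ry":0,"rz":0},{"jaw":1.6,"x":0,"y":2,"z":0,"rx":0,"ry":0,"rz":0},{"jaw":1.6,"x":0,"y":3,"z":0,"rx":0,"ry":0,"rz":0},{"jaw":1.6,"x":0,"y":4,"z":0,"rx":0,"ry":0,"rz":0},{"jaw":1.6,"x":0,"y":4.8,"z":0,"rx":0,"ry":0,"rz":0},{"jaw":1.6,"x":0,"y":5.3,"z":0,"rx":0,"ry":0,"rz":0},{"jaw":1.6,"x":0,"y":5.6,"z":0,"rx":0,"ry":0,"rz":0},{"jaw":1.6,"x":0,"y":5.6,"z":0,"rx":0,"ry":0,"rz":0}]'
python3 -m creep '[{"jaw":4,"x":0,"y":0,"z":0,"rx":0,"ry":0,"rz":0},{"jaw":4,"x":0,"y":0,"z":0,"rx":0,"ry":0,"rz":0},{"jaw":4,"x":0,"y":0,"z":0,"rx":0,"ry":0,"rz":0},{"jaw":4,"x":0,"y":0,"z":-4,"rx":0,"ry":0,"rz":0},{"jaw":4,"x":0,"y":0,"z":-8,"rx":0,"ry":0,"rz":0},{"jaw":4,"x":-3,"y":3,"z":-10,"rx":0,"ry":0,"rz":0},{"jaw":4,"x":-3,"y":3,"z":-10,"rx":0,"ry":0,"rz":0}]'
python3 - <<'E'
from h import *
wsnap("w5"); pts(("tilt_bar","cam_hinge","lens"))
for c in("side","scene"):
    s=bot.snapshot(c); cv2.imwrite(f"pics/{c}5.png",s["frame"]); pts(("cam_hinge","tilt_bar","lens","focus"),c)
c=cv2.imread("pics/scene5.png")[150:270,90:230]; cv2.imwrite("pics/disc5.png",cv2.resize(c,None,fx=5,fy=5,interpolation=2))
E
```

```text
clock: 8.27
position: [0.5383, 0.3239, 0.2706]
eef_rot: [3.14, 0.001, 0.091]
contact_force: [-0.4, 1.5, -0.6]
gripper_width: 0.184
finger_force: 0.6
clock: 8.85
position: [0.5107, 0.292, 0.3769]
eef_rot: [-3.142, -0.007, 0.092]
contact_force: [0.7, 1.0, 0.4]
gripper_width: 0.453
finger_force: 0.0
wrist tilt_bar [(array([ 0.533,  0.351, -0.001]), 0.73), (array([0.54 , 0.33 , 0.285]), 0.71)]
wrist cam_hinge [(array([0.533, 0.35 , 0.213]), 0.87), (array([ 0.537,  0.352, -0.001]), 0.65)]
wrist lens [(array([0.54 , 0.296, 0.191]), 0.85), (array([ 0.448, -0.089, -0.005]), 0.69)]
side cam_hinge [(array([0.534, 0.353, 0.213]), 0.72)]
side tilt_bar [(array([0.542, 0.324, 0.286]), 0.78)]
side lens [(array([0.542, 0.295, 0.195]), 0.6)]
side focus []
scene cam_hinge [(array([0.544, 0.353, 0.214]), 0.76), (array([ 0.458, -0.044,  0.043]), 0.18)]
scene tilt_bar [(array([0.538, 0.328, 0.284]), 0.88)]
scene lens [(array([0.544, 0.3  , 0.194]), 0.6)]
scene focus []
```

View pics/disc5.png

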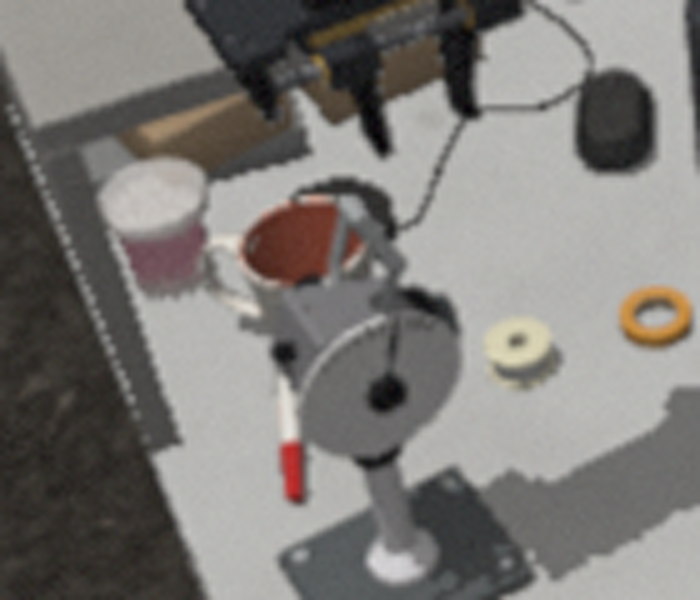

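The disc crop shows the pointer standing steeply at (393,330), on the front side of vertical, and the networks put the head at about +0.35 rad from both bar and lens. The head is set. Now the phone.

```bash
python3 -m creep '[{"jaw":4,"x":-2,"y":4,"z":0,"rx":0,"ry":0,"rz":0.1},{"jaw":4,"x":-4,"y":12,"z":0,"rx":0,"ry":0,"rz":0.2},{"jaw":4,"x":-7.9,"y":32.9,"z":8,"rx":0,"ry":0,"rz":0.31},{"jaw":4,"x":-7.9,"y":32.9,"z":8,"rx":0,"ry":0,"rz":0.31},{"jaw":4,"x":-7.9,"y":32.9,"z":8,"rx":0,"ry":0,"rz":0.31},{"jaw":4,"x":-7.9,"y":32.9,"z":8,"rx":0,"ry":0,"rz":0.31},{"jaw":4,"x":-7.9,"y":32.9,"z":10,"rx":0,"ry":0,"rz":0.31},{"jaw":4,"x":-7.9,"y":32.9,"z":10,"rx":0,"ry":0,"rz":0.31},{"jaw":4,"x":-7.9,"y":32.9,"z":11.7,"rx":0,"ry":0,"rz":0.31},{"jaw":4,"x":-7.9,"y":32.9,"z":11.7,"rx":0,"ry":0,"rz":0.31},{"jaw":4,"x":-7.9,"y":32.9,"z":11.7,"rx":0,"ry":0,"rz":0.31},{"jaw":4,"x":-7.9,"y":32.9,"z":11.7,"rx":0,"ry":0,"rz":0.31},{"jaw":4,"x":-7.9,"y":32.9,"z":11.7,"rx":0,"ry":0,"rz":0.31}]'
python3 - <<'E'
from h import *
wsnap("w6"); pts(("phone_centre","screen_front","rack","back_small"))
for d in bot.cut_out("phone","wrist")[:2]:
    m=d["mask"].astype(np.uint8); print(d["conf"],cv2.minAreaRect(cv2.findNonZero(m)))
E
```

```text
clock: 10.63
position: [0.4641, -0.0403, 0.2558]
eef_rot: [-3.141, -0.003, -0.214]
contact_force: [0.1, 0.2, 1.5]
gripper_width: 0.46
finger_force: 0.0
wrist phone_centre [(array([ 0.461, -0.042,  0.046]), 0.87), (array([ 0.502, -0.298,  0.035]), 0.76)]
wrist screen_front []
wrist rack [(array([ 0.452, -0.09 , -0.002]), 0.83)]
wrist back_small [(array([ 0.438, -0.092,  0.033]), 0.88)]
0.98 ((475.7620849609375, 83.00928497314453), (36.46070098876953, 142.855224609375), 37.5685920715332)
0.94 ((256.519775390625, 165.4471435546875), (7.994902610778809, 131.1306610107422), 2.045408248901367)
```

View pics/w6.png

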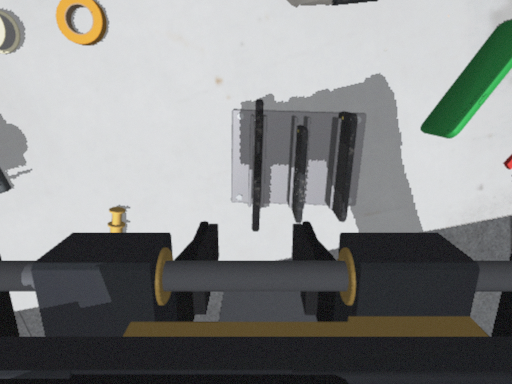

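The close view shows the phone edge-on from (259,100) to (256,230), centred under the open fingers. The two backs are at (300,172) and (345,165), well clear.

Run:
```python
from h import *
for f,u,v in(("w6",(259.5,100.5),(256,230.5)),("w2",(231,96),(210,195))):
  for z in(.08,):
    a,b=ray(f,u,z),ray(f,v,z); print(f,z,(a+b)/2,np.linalg.norm(a-b),np.arctan2(*(a-b)[1::-1]))
print(rel([.4625,-.042,.06]))
# height by two-view triangulation of far top end
def o(f,u):
    d=np.load(f+".npz");r=d["Wc"][:3,:3]@np.linalg.inv(d["K"])@np.r_[u,1];return d["Wc"][:3,3],r/np.linalg.norm(r)
for u,v in(((259.5,100.5),(232,96)),((256,230.5),(210,195))):
    (p,r),(q,s)=o("w6",u),o("w2",v); t=np.linalg.lstsq(np.c_[r,-s],q-p,rcond=None)[0]; print(p+r*t[0],q+s*t[1])
```

```text
w6 0.08 [ 0.4641 -0.0434  0.08  ] 0.13990114590027888 -0.2390008622748504
w2 0.08 [ 0.4641 -0.0452  0.08  ] 0.13815343167569047 -0.23703120570780103
(array([-0.0793,  0.0795, 19.4973]), None)
[ 0.5313 -0.0603  0.0423] [ 0.5309 -0.0602  0.0423]
[ 0.3949 -0.0266  0.077 ] [ 0.3958 -0.0285  0.0764]
```

```bash
python3 -m creep '[{"jaw":3.5,"x":0,"y":0.27,"z":3,"rx":0,"ry":0,"rz":0.022},{"jaw":3.5,"x":0,"y":0.27,"z":7,"rx":0,"ry":0,"rz":0.022},{"jaw":3.5,"x":0,"y":0.27,"z":11,"rx":0,"ry":0,"rz":0.022},{"jaw":3.5,"x":0,"y":0.27,"z":14,"rx":0,"ry":0,"rz":0.022},{"jaw":3.5,"x":0,"y":0.27,"z":16,"rx":0,"ry":0,"rz":0.022},{"jaw":3.5,"x":0,"y":0.27,"z":18,"rx":0,"ry":0,"rz":0.022},{"jaw":3.5,"x":0,"y":0.27,"z":19.5,"rx":0,"ry":0,"rz":0.022},{"jaw":3.5,"x":0,"y":0.27,"z":20.8,"rx":0,"ry":0,"rz":0.022},{"jaw":3.5,"x":0,"y":0.27,"z":20.8,"rx":0,"ry":0,"rz":0.022},{"jaw":3.5,"x":0,"y":0.27,"z":20.8,"rx":0,"ry":0,"rz":0.022},{"jaw":3.5,"x":0,"y":0.27,"z":20.8,"rx":0,"ry":0,"rz":0.022}]' 30
python3 -m creep '[{"jaw":2,"x":0,"y":0,"z":0,"rx":0,"ry":0,"rz":0},{"jaw":1.5,"x":0,"y":0,"z":0,"rx":0,"ry":0,"rz":0},{"jaw":0,"x":0,"y":0,"z":0,"rx":0,"ry":0,"rz":0},{"jaw":0,"x":0,"y":0,"z":0,"rx":0,"ry":0,"rz":0},{"jaw":0,"x":0,"y":0,"z":0,"rx":0,"ry":0,"rz":0},{"jaw":0,"x":0,"y":0,"z":0,"rx":0,"ry":0,"rz":0},{"jaw":0,"x":0,"y":0,"z":0,"rx":0,"ry":0,"rz":0},{"jaw":0,"x":0,"y":0,"z":0,"rx":0,"ry":0,"rz":0},{"jaw":0,"x":0,"y":0,"z":0,"rx":0,"ry":0,"rz":0}]' 30
```

```text
clock: 11.85
position: [0.4632, -0.0444, 0.0473]
eef_rot: [-3.141, -0.001, -0.239]
contact_force: [-1.0, 0.5, 0.2]
gripper_width: 0.402
finger_force: 0.0
clock: 12.6
position: [0.4628, -0.0439, 0.0467]
eef_rot: [-3.141, -0.001, -0.239]
contact_force: [0.2, 3.4, 1.3]
gripper_width: 0.084
finger_force: 29.9
```

Opening about 8 mm at 30 N, so the phone is gripped. Lifting straight up.

```bash
python3 -m creep '[{"jaw":0,"x":0,"y":0,"z":-1,"rx":0,"ry":0,"rz":0},{"jaw":0,"x":0,"y":0,"z":-2,"rx":0,"ry":0,"rz":0},{"jaw":0,"x":0,"y":0,"z":-3.5,"rx":0,"ry":0,"rz":0},{"jaw":0,"x":0,"y":0,"z":-5,"rx":0,"ry":0,"rz":0},{"jaw":0,"x":0,"y":0,"z":-7,"rx":0,"ry":0,"rz":0},{"jaw":0,"x":0,"y":0,"z":-9,"rx":0,"ry":0,"rz":0},{"jaw":0,"x":0,"y":0,"z":-11,"rx":0,"ry":0,"rz":0},{"jaw":0,"x":0,"y":0,"z":-13,"rx":0,"ry":0,"rz":0},{"jaw":0,"x":0,"y":0,"z":-15,"rx":0,"ry":0,"rz":0},{"jaw":0,"x":0,"y":0,"z":-16,"rx":0,"ry":0,"rz":0},{"jaw":0,"x":0,"y":0,"z":-16,"rx":0,"ry":0,"rz":0},{"jaw":0,"x":0,"y":0,"z":-16,"rx":0,"ry":0,"rz":0}]'
python3 - <<'E'
from h import *
for c in("side","scene"):
    s=bot.snapshot(c); cv2.imwrite(f"pics/{c}7.png",s["frame"]); pts(("phone_centre","screen_front","back_small","back_large"),c)
# goal orientation: x along -hinge y, tool z tilted 20 deg towards camera
a=.09; th=np.radians(20)
f=np.array([np.sin(a),-np.cos(a),0]); X=np.array([np.cos(a),np.sin(a),0])
Z=-np.sin(th)*f*1.0+np.array([0,0,-np.cos(th)]); Y=np.cross(Z,X); G=np.c_[X,Y,Z]; print(G,np.linalg.det(G))
foc=np.array([.537,.353,.2145])+.212*(np.cos(th)*f+[0,0,-np.sin(th)]); print("focus",foc)
# phone centre in tool at grasp: TCP .0467, phone .044
off=.0027
tcp=foc-Z*off; print(tcp,rel(tcp,G),rel(tcp+[0,0,.03]-.05*-f,G))
E
```

```text
clock: 13.6
position: [0.4619, -0.0452, 0.2067]
eef_rot: [3.141, -0.0, -0.24]
contact_force: [-0.7, 0.6, -2.4]
gripper_width: 0.081
finger_force: 29.9
side phone_centre [(array([ 0.46 , -0.041,  0.2  ]), 0.59), (array([ 0.504, -0.3  ,  0.038]), 0.57)]
side screen_front []
side back_small [(array([ 0.435, -0.092,  0.035]), 0.94), (array([ 0.537,  0.351, -0.   ]), 0.24)]
side back_large [(array([ 0.437, -0.144,  0.032]), 0.91), (array([0.534, 0.353, 0.   ]), 0.26)]
scene phone_centre [(array([ 0.461, -0.045,  0.201]), 0.58), (array([ 0.507, -0.3  ,  0.037]), 0.56)]
scene screen_front [(array([0.475, 0.012, 0.204]), 0.48)]
scene back_small [(array([ 0.436, -0.09 ,  0.036]), 0.6)]
scene back_large [(array([ 0.438, -0.144,  0.038]), 0.51)]
[[ 0.996   0.0845 -0.0307]
 [ 0.0899 -0.9359  0.3406]
 [ 0.     -0.342  -0.9397]] 1.0000000000000002
focus [0.5549 0.1546 0.142 ]
[0.555  0.1537 0.1445] (array([  4.3209, -21.4509,   6.1662]), array([ 0.3458, -0.0568, -0.3258])) (array([  5.9346, -16.719 ,   3.1654]), array([ 0.3458, -0.0568, -0.3258]))
```

```bash
python3 -m creep '[{"jaw":0,"x":1,"y":-3,"z":0,"rx":0,"ry":0,"rz":0},{"jaw":0,"x":2,"y":-6,"z":0,"rx":0.06,"ry":-0.01,"rz":-0.06},{"jaw":0,"x":3,"y":-9,"z":0,"rx":0.12,"ry":-0.02,"rz":-0.12},{"jaw":0,"x":4,"y":-12,"z":1,"rx":0.19,"ry":-0.03,"rz":-0.18},{"jaw":0,"x":5,"y":-15,"z":2,"rx":0.26,"ry":-0.045,"rz":-0.25},{"jaw":0,"x":5.9,"y":-16.7,"z":3,"rx":0.346,"ry":-0.057,"rz":-0.326},{"jaw":0,"x":5.9,"y":-16.7,"z":3.1,"rx":0.346,"ry":-0.057,"rz":-0.326},{"jaw":0,"x":5.5,"y":-18,"z":4,"rx":0.346,"ry":-0.057,"rz":-0.326},{"jaw":0,"x":5,"y":-19.5,"z":5,"rx":0.346,"ry":-0.057,"rz":-0.326},{"jaw":0,"x":4.6,"y":-20.7,"z":5.6,"rx":0.346,"ry":-0.057,"rz":-0.326},{"jaw":0,"x":4.3,"y":-21.4,"z":6,"rx":0.346,"ry":-0.057,"rz":-0.326},{"jaw":0,"x":4.3,"y":-21.4,"z":6,"rx":0.346,"ry":-0.057,"rz":-0.326},{"jaw":0,"x":4.3,"y":-21.4,"z":6,"rx":0.346,"ry":-0.057,"rz":-0.326},{"jaw":0,"x":4.3,"y":-21.4,"z":6,"rx":0.346,"ry":-0.057,"rz":-0.326}]'
python3 - <<'E'
from h import *
print(tool())
for c in("side","scene"):
    s=bot.snapshot(c); cv2.imwrite(f"pics/{c}8.png",s["frame"]); pts(("phone_centre","phone","screen_front","focus","lens","tilt_bar","cam_hinge"),c)
a,b=cv2.imread("pics/scene8.png")[130:290,60:300],cv2.imread("pics/side8.png")[60:220,160:400]
cv2.imwrite("pics/fin.png",cv2.resize(np.hstack([a,b]),(798,266),interpolation=2))
E
```

```text
clock: 15.27
position: [0.5555, 0.1522, 0.147]
eef_rot: [-2.794, -0.002, 0.089]
contact_force: [-0.0, -0.1, -2.1]
gripper_width: 0.09
finger_force: 29.9
[[ 0.996   0.0841 -0.0287  0.5555]
 [ 0.0889 -0.9363  0.3397  0.1522]
 [ 0.0017 -0.3409 -0.9401  0.147 ]
 [ 0.      0.      0.      1.    ]]
side phone_centre [(array([ 0.506, -0.301,  0.038]), 0.81), (array([0.558, 0.156, 0.143]), 0.72), (array([0.553, 0.152, 0.141]), 0.72)]
side phone [(array([ 0.505, -0.298,  0.037]), 0.76), (array([0.556, 0.15 , 0.14 ]), 0.71)]
side screen_front []
side focus []
side lens [(array([0.542, 0.298, 0.194]), 0.77)]
side tilt_bar [(array([0.541, 0.324, 0.286]), 0.61)]
side cam_hinge [(array([0.532, 0.354, 0.213]), 0.82)]
scene phone_centre [(array([0.552, 0.153, 0.147]), 0.92), (array([ 0.436, -0.093,  0.032]), 0.71), (array([ 0.504, -0.299,  0.034]), 0.59)]
scene phone [(array([ 0.502, -0.297,  0.031]), 0.66), (array([0.552, 0.149, 0.143]), 0.63)]
scene screen_front [(array([0.548, 0.21 , 0.168]), 0.88)]
scene focus [(array([0.554, 0.148, 0.14 ]), 0.32)]
scene lens [(array([0.546, 0.298, 0.189]), 0.63)]
scene tilt_bar [(array([0.537, 0.325, 0.284]), 0.9), (array([ 0.451, -0.09 , -0.001]), 0.68)]
scene cam_hinge [(array([0.543, 0.354, 0.217]), 0.73), (array([0.541, 0.329, 0.286]), 0.19)]
```

View pics/fin.png

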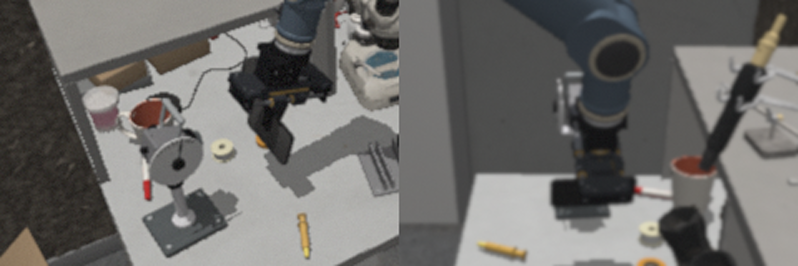

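The picture shows the phone held before the lens, at about (270,130) in the left crop, with its long edge running along the hinge. Points agree with the focus within about 3 mm. One check for slip in the grip, then I hand in.

Run:
```python
from h import *
s=bot.snapshot("scene"); K=s["camera_matrix"];W=s["camera_from_world"];T=tool()
ms=[d["mask"] for d in bot.cut_out("phone","scene")]
for roll in(-.2,-.1,0,.1,.2):
    Q=R.from_euler('y',roll).as_matrix()
    P=np.array([[u,v,w] for u in(-.073,.073) for v in(-.004,.004) for w in(-.036,.036)])@Q.T+[0,0,.004]
    P=P@T[:3,:3].T+T[:3,3]; q=(K@(W[:3,:3]@P.T+W[:3,3:])).T; h=cv2.convexHull((q[:,:2]/q[:,2:]).astype(np.float32))
    k=np.zeros((384,512),np.uint8); cv2.fillConvexPoly(k,np.int32(np.round(h*16)),1,shift=4); k=k>0
    print(roll,[round(float((k&m).sum())/float((k|m).sum()),3) for m in ms])
st=bot.state();print(st['joint_vel'],st['finger_force'],st['clock'])
```

```text
-0.2 [0.719, 0.0]
-0.1 [0.727, 0.0]
0 [0.724, 0.0]
0.1 [0.68, 0.0]
0.2 [0.644, 0.0]
[-0.0018  0.0001 -0.0021 -0.0003 -0.0009  0.0005 -0.0002] 29.935648567043245 16.1667
```

Run:
```python
from h import *
import scipy.optimize as so
s=bot.snapshot("scene"); K=s["camera_matrix"];W=s["camera_from_world"];T=tool()
m=bot.cut_out("phone","scene")[0]["mask"]
def draw(us,ws,p,vv=.004):
    Q=R.from_euler('y',p[0]).as_matrix()
    P=np.array([[u,v,w] for u in us for v in(-vv,vv) for w in ws])@Q.T+[p[1],0,.004+p[2]]
    P=P@T[:3,:3].T+T[:3,3]; q=(K@(W[:3,:3]@P.T+W[:3,3:])).T; h=cv2.convexHull((q[:,:2]/q[:,2:]).astype(np.float32))
    k=np.zeros((384,512),np.uint8); cv2.fillConvexPoly(k,np.int32(np.round(h*64)),1,shift=6); return k>0
ig=draw((-.03,.03),(-.08,-.002),(0,0,0),.03)
def c(p): k=draw((-.073,.073),(-.036,.036),p)&~ig; mm=m&~ig; return -float((k&mm).sum())/float((k|mm).sum())
for r0 in(-.12,0.,.12):
    r=so.minimize(c,[r0,0,0],method="Nelder-Mead",options=dict(initial_simplex=[[r0,0,0],[r0+.1,0,0],[r0,.006,0],[r0,0,.006]]));print(r.x,r.fun)
print([round(c((a,0,0)),3) for a in(-.2,-.1,0,.1,.2)])
```

```text
[ 0.0328  0.0002 -0.0109] -0.7857142857142857
[ 0.0891  0.0005 -0.0129] -0.7777777777777778
[ 0.0847  0.0003 -0.0125] -0.7777777777777778
[-0.59, -0.593, -0.609, -0.588, -0.55]
```

Run:
```python
from h import *
s=bot.snapshot("scene"); K=s["camera_matrix"];W=s["camera_from_world"];T=tool()
x0,y0,F=190,170,7
c=cv2.resize(s["frame"][y0:y0+80,x0:x0+80],None,fx=F,fy=F,interpolation=cv2.INTER_CUBIC); c=cv2.convertScaleAbs(c,alpha=1.8,beta=20); o=c.copy()
P=np.array([[u,-.004,w] for u,w in((-.073,-.032),(.073,-.032),(.073,.04),(-.073,.04))])@T[:3,:3].T+T[:3,3]
q=(K@(W[:3,:3]@P.T+W[:3,3:])).T; q=(q[:,:2]/q[:,2:]-[x0,y0]+.5)*F
cv2.polylines(c,[np.int32(q)],True,(0,0,255),1); cv2.imwrite("pics/ov.png",cv2.resize(np.hstack([o,c]),(800,400)))
```

```text
(no output)
```

View pics/ov.png

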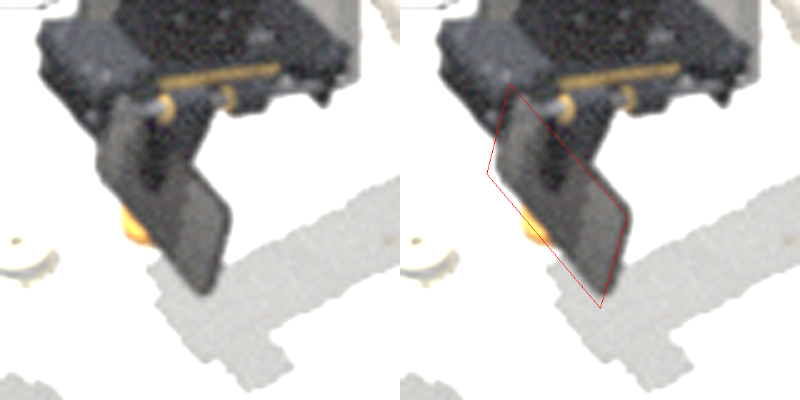

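The overlay shows the phone's long edges parallel to the model, from (100,165) to (205,295) in the left crop. It sits within a few mm of the model, so there was no slip. Handing in.

```bash
python3 -c "
from plant import bot
print(bot.finish_job())"
```

```text
the job is handed in; nothing more can be done
None
```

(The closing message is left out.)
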